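Ease the slot, then pass the divider's tongue through it and hold it home

TASK

Take the sanding block by its wooden grip, press it lightly and flat on the white panel and push it in one steady stroke along the open slot, its middle travelling from the slot's near end (the robot's side) to the far end without lifting, then set it back on its rubber mat. Then draw the white divider with the tongue out of the rack, pass its tongue down through the open slot until both shoulders sit on the panel, and finish still gripping it upright and pushing it down against the panel, so that it can be screwed from below: do not let go. Leave the spare boards and the other things on the bench where they are.

Things in the scene. Friction and masses are not known exactly. Their poses are not given: they have to be found in the camera images.
- panel: White shelf panel 300 (x) x 280 (y) x 18 mm, fixed level on two timber bearers; origin on the bench under its centre, z up, x away from the robot (within 15 degrees). Its top is at z 78 mm, its underside at 60, nothing below the slot. A toggle clamp with a red handle on each bearer's far end reaches 40 mm above the top, at x over 115, y +-105 mm.
- slot (a point): Centre of the open slot's mouth, level with the panel's top (panel x 0, y -45, z 78 mm). The slot goes straight down through the panel, 72 mm long (x) by 18 mm wide (y), 2 mm more than the tongue each way, mouth chamfered 1 mm. x points away from the robot: near end at x -36, far end at x +36 mm. The panel is clear for 100 mm either way along x and 50 mm along y.
- fitted_divider (a point): Middle of the shoulder line of the divider already fitted and fixed in the panel (panel x 0, y +65, z 78 mm): same as the loose one, 110 mm wide (x), 16 mm thick (y), rising 100 mm above the panel's top.
- sanding_block: Sanding block, about 0.2 kg: cork base 80 (x) x 50 (y) x 22 mm, brown abrasive below; on it a pale wooden grip 64 mm long (x), 24 mm wide (y), from 22 to 62 mm up. Origin at the centre of the underside, z up. Take the grip across its width, about 46 mm up. It lies loose on the mat. Rub with about 8 N: more than 3 N, less than 40 N.
- mat: Black rubber mat 150 (x) x 120 (y) x 4 mm, fixed on the bench at one side of the panel; origin at the centre of its underside, so that the block's origin stands 4 mm above it. The block goes back to within 50 mm of the mat's centre.
- rack: Plywood parts rack 190 (x) x 130 (y) x 36 mm, fixed on the bench at the other side of the panel (rack and mat may change sides); origin at the centre of its underside. Base 12 mm thick; three grooves along y, 19 mm wide and 24 mm deep, at x -60, 0 and +60 mm: the divider stands in any one of them, the spare boards in the others.
- divider: White board, about 0.15 kg, 110 mm wide (x), 16 thick (y), 100 high, with a tongue 70 (x) x 16 x 30 mm below its middle, the last 4 mm tapered to 64 x 10; a 20 mm shoulder each side. Origin mid-width and mid-thickness, level with the shoulders; z up: top at +100, tongue's end at -30. In the rack: upright, origin 42 mm above the bench. Home: origin on the slot point, x along the slot, either way round.
- spare_a: Spare dark brown board 110 (x) x 16 (y) x 72 mm standing in the rack, no tongue; origin at the centre of its underside, 12 mm above the bench.
- spare_b: Spare mid-brown board 110 (x) x 16 (y) x 60 mm standing in the rack, no tongue; origin at the centre of its underside, 12 mm above the bench.
- screwdriver: Screwdriver 190 mm long with an orange handle, lying on the panel beside the fitted divider, along the panel's x; origin under its middle.
- glue_bottle: White glue bottle with an orange nozzle, 58 mm across, 178 mm high; origin under its centre.
- screw_bin: Red open bin of screws, 150 x 100 x 60 mm; origin under its centre.
- tape_measure: Yellow tape measure, 70 x 34 x 62 mm; origin under its centre.
There are look-alikes about, which are no part of the job. Of the things shaped like the divider, the white one is meant.

How it is judged (in metres and radians):
On the way, in this order (a step that is already met when the one before it is completed fails the run):
1. the held block is pressed lightly and flat on the panel at the slot's near end (contact force between sanding_block and panel between 3 and 40 N and contact force between the fingers and sanding_block above 2 N and angle between sanding_block's own z axis and vertical below 0.08 rad and y of sanding_block in the frame of slot between -0.016 and 0.016 m and x of sanding_block in the frame of slot below -0.025 m), for 0.05 s.
2. it is swept, still lightly pressed, over the near half of the slot (contact force between sanding_block and panel between 3 and 40 N and contact force between the fingers and sanding_block above 2 N and angle between sanding_block's own z axis and vertical below 0.08 rad and y of sanding_block in the frame of slot between -0.016 and 0.016 m and x of sanding_block in the frame of slot between -0.022 and -0.002 m), for 0.05 s.
3. it is swept, still lightly pressed, over the far half of the slot (contact force between sanding_block and panel between 3 and 40 N and contact force between the fingers and sanding_block above 2 N and angle between sanding_block's own z axis and vertical below 0.08 rad and y of sanding_block in the frame of slot between -0.016 and 0.016 m and x of sanding_block in the frame of slot between 0.002 and 0.022 m), for 0.05 s.
4. it reaches the slot's far end, still lightly pressed (contact force between sanding_block and panel between 3 and 40 N and contact force between the fingers and sanding_block above 2 N and angle between sanding_block's own z axis and vertical below 0.08 rad and y of sanding_block in the frame of slot between -0.016 and 0.016 m and x of sanding_block in the frame of slot above 0.025 m), for 0.05 s.
5. the block is set back on its mat and released (horizontal distance between sanding_block and mat below 0.05 m and z of sanding_block in the frame of mat between 0.001 and 0.008 m and angle between sanding_block's own z axis and vertical below 0.08 rad and contact force between the fingers and sanding_block below 0.1 N and linear speed of sanding_block below 0.02 m/s), for 0.2 s.
6. the divider is lifted clear of the rack (height (world z) of divider above 0.075 m and contact force between divider and rack below 0.1 N and contact force between the fingers and divider above 2 N), for 0.1 s.
At the end, for the whole second after the job is handed in: Tongue through the open slot, shoulders on the panel (within 2 mm in height, 3 mm sideways, 2 degrees of upright, 3 of the slot's line), the gripper still holding the divider and pressing it on the panel with over 4 N; the block flat and released within 50 mm of its mat's centre (all of step 5 and z of divider in the frame of slot between -0.003 and 0.002 m and horizontal distance between divider and slot below 0.003 m and angle between divider's own z axis and vertical below 0.035 rad and angle between the x axis of divider and the x axis of slot, either way round below 0.05 rad and contact force between the fingers and divider above 3 N and contact force between divider and panel above 4 N and linear speed of divider below 0.01 m/s); the arm keeps its last pose, push and grip.
It fails at once if a spare board or another thing on the bench is shifted by more than 25 mm (distance of any of screwdriver, spare_a, spare_b, glue_bottle, screw_bin, tape_measure from where it was at the start of the episode above 0.025 m).
It also fails if it takes over 72 s, if anything falls off the work surface, if the arm or the gripper's body presses on something with over 40 N, if the wrist force passes 120 N, or if a joint passes its speed limit or range.

ROBOT

A 6-joint arm with a two-finger parallel gripper is mounted at the origin on the work surface. World frame = base frame: x ahead of the robot, y to its left, z up, the work surface at z = 0. Lengths are in mm, angles in degrees, forces in N, time in s.
With the tool pointing down it reaches from about 275 to 1000 mm from the base axis. Payload 8.4 kg.
Tool frame: the origin (TCP) lies at the very end of the fingers, on their centre line; the grasp point (between the pads) lies 19 mm behind it (r.grip_depth is the distance from the TCP to the grasp point, in mm); x points along the fingers, y is the direction in which the jaws open and shut, and the axes are right-handed (so a half turn about x gives the same grasp; the last joint's range is limited). The gripper opens to 85 mm and grips with 20 to 120 N. Pads are 22 mm wide; open, the fingers measure 114 mm over their backs; the gripper's body (76 mm by 85 mm) begins 54 mm behind the grasp point. The pads swing forward as they close: fully open they stand 13 mm farther back than shut.
Start: joints at [-63.736, 20.225, 93.587, -0, 66.188, -0.138], TCP at [277.914, -559.814, 231.281] pointing down, gripper open.
Joint ranges: [-150.9, 150.9], [-52.94, 120.26], [3.33, 152.33], [-74.26, 254.26], [0, 154.13], [-172.89, 172.89]. Speed limits (degrees/s): [127.2, 127.2, 159.86, 180, 180, 180].

INTERFACE

Orientations are given as [roll, pitch, yaw] about the fixed x, y, z axes, in that order (R = Rz(yaw) Ry(pitch) Rx(roll)).
In Python, from rig import r gives the robot as it stands. The module is installed in compiled form; this text tells all that it offers.
- The arm moves only by the tool move_arm, never from a script. Its argument "moves" is one flat list of numbers, 7 for each row, row after row: the shift along the tool's x, y, z in cm, then the turn, a rotation vector about the tool's x, y, z in rad, then the finger opening in cm, from 0 to 8.54. In form: [tx, ty, tz, rx, ry, rz, hand, tx, ty, tz, rx, ry, rz, hand, ...]. A call has exactly 5 rows; each row is the pose to reach, as a shift and turn from the pose commanded when the call began, along the tool's axes at that moment; what a row does not reach only later rows make up. A row lasts 1/8 s, in which the tool goes at most 62.5 mm and 10.7 degrees, less where a joint would pass 70% of its speed; a pose out of reach is approached as far as the arm can. A call with a gripper value outside its range is refused whole. The fingers move at their own pace and stop on an object; "newtons" is the grip in N (left out, the last holds). Time passes only in rows, so rows that repeat a pose let the fingers close, or fill a call up. It gives the time, the measured TCP pose, the force and the opening at its end, in the units of the state.
- r.get_obs(): the state, without advancing time (a new reading comes with each control period).
- r.camera(name): name is "scene" or "top" or "wrist"; returns the picture (384x512x3 uint8, red, green, blue); there is no depth.
- r.camera_params(name): a dict with "fov_y" (degrees; the focal length in pixels is half the picture's height over the tangent of half this angle, whatever the lens; pixels are square), "cx", "cy" (the principal point, pixels), "rvec" (rotation vector, rad) and "tvec" (3), from world to camera coordinates, as OpenCV has them. Camera axes: x right, y down, z forward; pixel columns grow to the right and rows downward; lengths in mm; the calibration is good to about 2 mm. A picture is of the moment at which its call begins: read the wrist's pose just before it. camera_params takes no time and is no camera call; for the wrist camera it gives the pose at the moment of the call.
- r.hand_in(): hands the job in, once; it reports no verdict.
Trained networks look in the newest picture that a camera, given by its name, has taken for a name from the list of things; names that differ only in an ending like _2 or _b are one class to them, and where a whole thing is asked for, a point or a joint stands for the part that bears it (a point fixed in the world has none). Each returns a list of dicts, best first, with "p" (0 to 1); they miss things now and then, are a little off and sometimes report something else, mostly with a low value. They report only what shows in the picture. A call takes as long as a camera call. They do not tell look-alikes from the thing itself.
- r.trace(camera, thing): "pixels" (384x512 bool, what is visible of it) and "centre" ([column, row] in pixels, amid what is visible of it).
- r.tip_of(camera, thing): "centre" ([column, row] in pixels: a listed point, or the origin of a listed thing).
The state is a dict: "time_s": time; "joint_pos": joint angles; "joint_velocities": joint speeds; "joint_torque": joint torques, N m; "ee_pos": TCP position; "tcp_rot": TCP orientation; "ft_force": force on the tool from outside, world axes, zero at the start; "wrist_torque": the same for the moment, N m; "opening": finger opening in mm.
Only numpy, scipy, OpenCV 4.12 (cv2) and the standard library are available. Lean on these libraries where they do the work, as an engineer would, in place of code of your own. Each camera call takes 0.05 s, during which the arm holds its last target. There are 200 camera calls.

## Working session

There is one attempt and no reset: what is moved stays moved. The work goes in short steps, Python scripts to look and compute and a tool call to move; the robot and the scene stay as the last step left them, time stands still between calls to the robot, and variables do not carry over. Pictures are saved under pics/ and viewed, about 8 in all and at most 12, crops included, and the job is handed in when it is done.

Besides the shell and the picture viewer there is one more tool, called after ">>>" in YAML: its name, and indented under it one key for each argument. move_arm: Moves the arm, as the interface text tells. Its arguments: {"type":"object","properties":{"moves":{"type":"array","items":{"type":"number"}},"newtons":{"type":"number"}},"required":["moves"]}

```bash
mkdir -p pics; ls; cat > h.py <<'E'
import numpy as np, cv2
from rig import r
def P(cam):
    p=r.camera_params(cam); f=192/np.tan(np.radians(p["fov_y"])/2)
    K=np.array([[f,0,p["cx"]],[0,f,p["cy"]],[0,0,1.]])
    R=cv2.Rodrigues(np.array(p["rvec"],float))[0]; return K,R,np.array(p["tvec"],float).ravel()
def back(cam,uv,z,p=None):
    K,R,t=p or P(cam); c=-R.T@t; d=R.T@np.linalg.inv(K)@np.array([uv[0],uv[1],1.]); return c+d*(z-c[2])/d[2]
def proj(cam,X,p=None):
    K,R,t=p or P(cam); q=K@(R@np.asarray(X,float).T+t[:,None]) if np.ndim(X)>1 else K@(R@np.asarray(X,float)+t); return (q[:2]/q[2]).T
def snap(cam,name=None):
    im=r.camera(cam)
    if name: cv2.imwrite(f"pics/{name}.png",im[...,::-1])
    return im
E
python3 - <<'E'
from h import *
for c in("scene","top"):
    im=snap(c,c); p=r.camera_params(c); K,R,t=P(c); print(c,p["fov_y"],-R.T@t)
ims=[cv2.imread(f"pics/{c}.png") for c in("scene","top")]
cv2.imwrite("pics/both.png",np.vstack([ims[0],ims[1]])[:, :])
Z={"sanding_block":4,"mat":0,"rack":0,"divider":42,"slot":78,"fitted_divider":78,"panel":0,"screwdriver":78,"spare_a":12,"spare_b":12}
for n,z in Z.items():
  for c in("top","scene"):
    for d in r.tip_of(c,n)[:3]:
        print(n,c,round(d["p"],2),np.round(d["centre"]),np.round(back(c,d["centre"],z)[:2]))
E
```

```text
pics
scene 48.82127471253697 [1671.93842168 -315.69625275  847.15045185]
top 52.9334721516985 [ 361.87015971   49.31030277 1243.58130471]
sanding_block top 0.7 [366. 198.] [ 489. -333.]
sanding_block scene 0.79 [136. 218.] [ 498. -329.]
mat top 0.62 [365. 196.] [ 496. -334.]
mat scene 0.92 [138. 218.] [ 493. -323.]
mat scene 0.34 [270. 189.] [460. 153.]
rack top 0.59 [150. 207.] [474. 363.]
rack scene 0.68 [324. 183.] [482. 360.]
divider top 0.69 [100. 155.] [639. 514.]
divider top 0.68 [185. 141.] [679. 244.]
divider scene 0.8 [323. 211.] [692. 249.]
divider scene 0.69 [382. 194.] [661. 486.]
divider scene 0.61 [330. 183.] [547. 347.]
slot top 0.75 [278. 172.] [565. -47.]
slot scene 0.68 [222. 198.] [573. -54.]
fitted_divider top 0.57 [239. 168.] [581.  74.]
fitted_divider top 0.25 [148. 182.] [543. 350.]
fitted_divider scene 0.57 [294. 162.] [421. 260.]
fitted_divider scene 0.36 [234. 214.] [668. -43.]
panel top 0.87 [260. 174.] [573.   8.]
panel scene 0.79 [238. 215.] [573.  -4.]
screwdriver top 0.81 [228. 172.] [568. 108.]
screwdriver top 0.48 [364. 199.] [ 477. -307.]
screwdriver scene 0.52 [272. 189.] [572. 115.]
spare_a top 0.85 [149. 200.] [495. 365.]
spare_a top 0.66 [150. 221.] [427. 359.]
spare_a scene 0.58 [327. 182.] [495. 365.]
spare_a scene 0.46 [317. 178.] [459. 341.]
spare_b top 0.85 [149. 200.] [495. 365.]
spare_b top 0.66 [150. 221.] [427. 359.]
spare_b scene 0.58 [327. 182.] [495. 365.]
spare_b scene 0.46 [317. 178.] [459. 341.]
```

View pics/top.png

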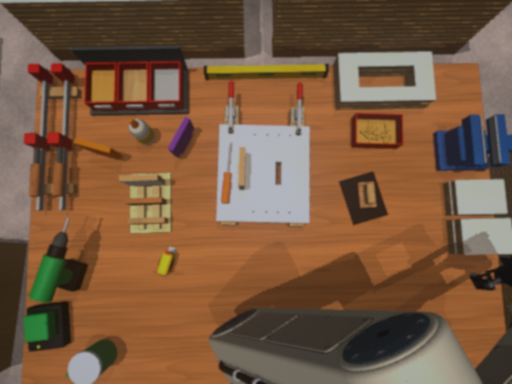

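View pics/scene.png

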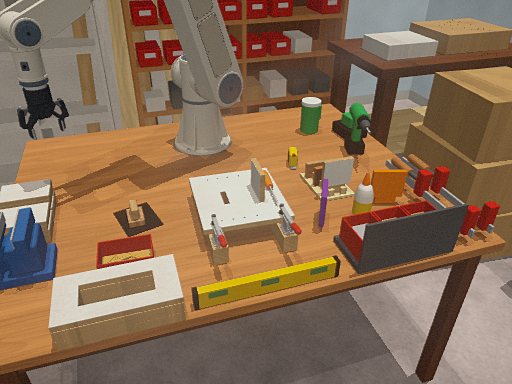

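```bash
cat >> h.py <<'E'
from scipy.spatial.transform import Rotation as Ro
def tool():
    o=r.get_obs(); return np.array(o["ee_pos"],float),Ro.from_euler("xyz",o["tcp_rot"],degrees=True)
def down(yaw): # tool x down, jaw axis (tool y) at yaw (deg) from world x
    a=np.radians(yaw); y=np.array([np.cos(a),np.sin(a),0]); x=np.array([0,0,-1.]); return Ro.from_matrix(np.c_[x,y,np.cross(x,y)])
def go(pos,yaw,frm=None):
    p,R=frm or tool()
    best=min((down(yaw+k) for k in(0,180)),key=lambda T:(R.inv()*T).magnitude())
    return np.round(R.inv().apply(np.array(pos)-p)/10,2),np.round((R.inv()*best).as_rotvec(),3)
def rect(cam,thing,z,i=0):
    d=r.trace(cam,thing)
    if len(d)<=i: return None
    m=d[i]["pixels"].astype(np.uint8); cs=max(cv2.findContours(m,0,1)[0],key=cv2.contourArea)[:,0]
    W=np.array([back(cam,c,z)[:2] for c in cs],np.float32); c,s,a=cv2.minAreaRect(W); return round(d[i]["p"],2),np.round(c),np.round(s),round(a,1)
E
python3 - <<'E'
from h import *
p,R=tool(); print(p,R.as_matrix().round(3)); o=r.get_obs(); print(o["opening"],o["ft_force"],o["time_s"])
K,Rc,t=P("wrist"); print("cam in tool",R.inv().apply(-Rc.T@t-p).round(1)); print("cam axes in tool",(R.as_matrix().T@Rc.T).round(3))
for n,z in(("mat",4),("panel",78),("rack",36),("sanding_block",22)):
  for c in("top","scene"):
    r.camera(c); print(n,c,rect(c,n,z))
for n in("divider","slot"):
  r.camera("top")
  for i in range(4): print(n,rect("top",n,142 if n=="divider" else 78,i))
im=cv2.imread("pics/top.png"); a=cv2.resize(im[120:250,115:195],None,fx=5,fy=5,interpolation=2); b=cv2.resize(im[150:230,320:400],None,fx=5,fy=5,interpolation=2)
s=cv2.imread("pics/scene.png"); c=cv2.resize(s[140:220,270:350],None,fx=5,fy=5,interpolation=2); 
v=np.zeros((650,800,3),np.uint8); v[:650,:400]=a; v[:400,400:]=c; v[400:,400:]=b[75:325]; cv2.imwrite("pics/crop.png",v[:600])
E
```

```text
[ 277.90700808 -559.83367172  231.30237548] [[-0.     0.445 -0.896]
 [-0.    -0.896 -0.445]
 [-1.     0.     0.   ]]
85.91276792130942 [ 0.07374983 -0.30268018 -0.03455807] 1.1
cam in tool [-142.3   -0.3  -73.5]
cam axes in tool [[-0.001 -0.293  0.956]
 [ 1.     0.     0.001]
 [-0.     0.956  0.293]]
mat top (0.65, array([ 489., -324.]), array([150., 118.]), 14.9)
mat scene (0.87, array([ 498., -326.]), array([152., 117.]), 16.0)
panel top (0.77, array([629.,  -2.]), array([285., 458.]), 87.8)
panel scene (0.69, array([607.,  -5.]), array([281., 528.]), 87.1)
rack top (0.64, array([637.,  -5.]), array([291., 473.]), 87.1)
rack scene (0.94, array([600., 347.]), array([ 70., 109.]), 2.1)
sanding_block top (0.96, array([ 497., -329.]), array([81., 56.]), 2.8)
sanding_block scene (0.85, array([ 486., -332.]), array([161.,  52.]), 1.3)
divider (0.94, array([664., 237.]), array([ 49., 118.]), 63.0)
divider (0.77, array([634., 484.]), array([140.,  28.]), 72.0)
divider (0.56, array([541., 353.]), array([130.,  32.]), 88.8)
divider None
slot (0.92, array([628.,  -2.]), array([284., 451.]), 87.9)
slot None
slot None
slot None
```

View pics/crop.png

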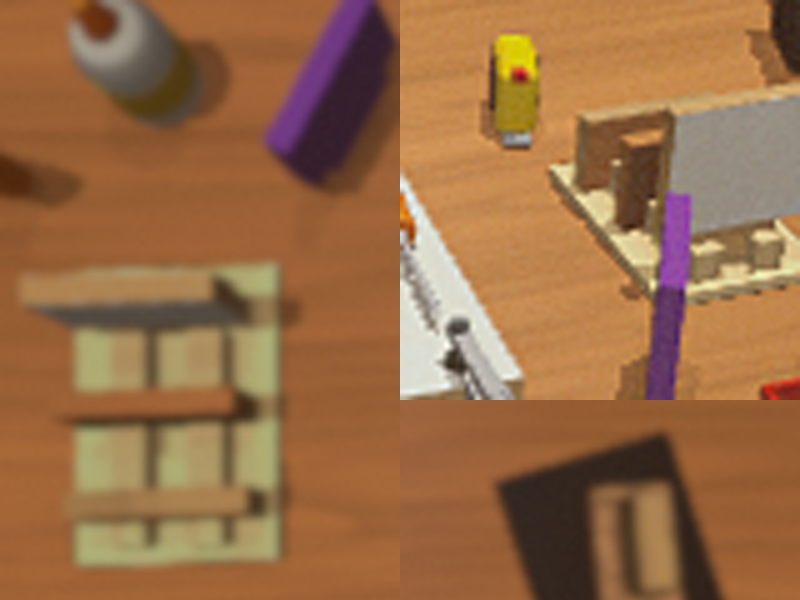

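```bash
python3 - <<'E'
from h import *
print(go((492,-331,190),-87))
E
```

```text
(array([  4.13, -10.98, -29.35]), array([0.408, 0.   , 0.   ]))
```

>>> move_arm:
  moves: [1,-2.2,-5.9,0.1,0,0,8.5,2,-4.4,-11.8,0.2,0,0,8.5,3,-6.6,-17.7,0.3,0,0,8.5,4.1,-8.8,-23.6,0.4,0,0,8.5,4.1,-11,-29.4,0.41,0,0,8.5]
  newtons: 30

```text
time_s: 3.02
ee_pos: [490.0, -332.2, 189.7]
tcp_rot: [-31.8, 90.0, 151.0]
ft_force: [0.2, -0.2, 0.2]
opening: 85.2
```

```bash
python3 - <<'E'
from h import *
p,R=tool(); print(p,R.as_euler("xyz",degrees=True))
w=P("wrist"); im=snap("wrist","w1")
for n,z in(("sanding_block",4),("mat",0)):
    for d in r.tip_of("wrist",n)[:2]: print(n,d["p"],d["centre"],back("wrist",d["centre"],z,w))
print(rect("wrist","sanding_block",26),rect("wrist","mat",4))
E
```

```text
[ 489.99756525 -332.22137325  189.69913664] [-31.80726557  89.95452019 151.00132718]
sanding_block 0.61 [255.0, 164.1] [ 497.01792806 -332.18261969    4.        ]
(0.58, array([ 497., -334.]), array([88., 51.]), 2.6) (0.79, array([ 490., -329.]), array([150., 120.]), 15.6)
```

View pics/w1.png

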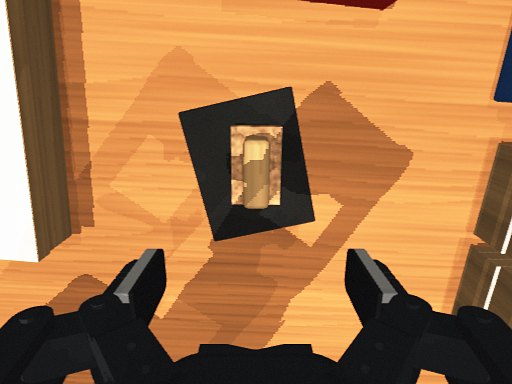

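```bash
python3 - <<'E'
from h import *
w=P("wrist")
for u in((231,125),(283,126),(231,206),(281,206)): print(back("wrist",u,26,w).round(1))
c=np.mean([back("wrist",u,26,w) for u in((231,125),(283,126),(231,206),(281,206))],0); print(c)
print(proj("wrist",[c[0],c[1],66],w), go((c[0],c[1],32),-87.2))
b=np.array(back("wrist",(257,166),26,w));print(b)
E
```

```text
[ 537.9 -308.4   26. ]
[ 539.6 -358.9   26. ]
[ 454.7 -310.9   26. ]
[ 457.4 -363.3   26. ]
[ 497.39683576 -335.37710709   26.        ]
[256.72105939 176.75522961] (array([15.83,  0.19, -0.82]), array([ 0.003,  0.   , -0.   ]))
[ 498.77415487 -335.82104755   26.        ]
```

>>> move_arm:
  moves: [5,0.2,-0.8,0,0,0,8.5,10,0.2,-0.8,0,0,0,6,14,0.2,-0.8,0,0,0,6,15.7,0.2,-0.8,0,0,0,6,15.7,0.2,-0.8,0,0,0,2]
  newtons: 50

```text
time_s: 3.9
ee_pos: [496.4, -336.2, 32.9]
tcp_rot: [-33.6, 89.9, 149.3]
ft_force: [1.0, -0.4, 0.2]
opening: 42.9
```

>>> move_arm:
  moves: [0,0,0,0,0,0,1,0,0,0,0,0,0,1,0,0,0,0,0,0,1,0,0,0,0,0,0,1,-1,0,0,0,0,0,1]

```text
time_s: 4.53
ee_pos: [497.1, -335.4, 43.8]
tcp_rot: [-38.5, 90.0, 144.4]
ft_force: [0.1, 0.5, -1.3]
opening: 23.1
```

```bash
python3 - <<'E'
from h import *
print(go((505,-49,220),-91))
E
```

```text
(array([-17.62, -28.57,  -2.24]), array([0.068, 0.   , 0.   ]))
```

>>> move_arm:
  moves: [-6,0,0,0,0,0,1,-12,-2,0,0,0,0,1,-17.6,-8,-1,0.07,0,0,1,-17.6,-14,-2.2,0.07,0,0,1,-17.6,-20,-2.2,0.07,0,0,1]

```text
time_s: 5.15
ee_pos: [510.2, -145.5, 221.1]
tcp_rot: [169.6, 89.8, -11.6]
ft_force: [0.7, 0.4, -2.0]
opening: 23.5
```

>>> move_arm:
  moves: [0,-5,0,0,0,0,1,0,-8.6,0,0,0,0,1,0,-8.6,0,0,0,0,1,0,-8.6,0,0,0,0,1,0,-8.6,0,0,0,0,1]

```text
time_s: 5.78
ee_pos: [510.9, -62.0, 219.0]
tcp_rot: [117.6, 90.0, -63.6]
ft_force: [0.9, 0.0, -1.3]
opening: 23.2
```

```bash
python3 - <<'E'
from h import *
o=r.get_obs();p,R=tool(); print(p,o["tcp_rot"],o["opening"],o["ft_force"])
w=P("wrist"); im=snap("wrist","w2")
for n,z in(("slot",78),("sanding_block",192-4),("fitted_divider",78)):
    for d in r.tip_of("wrist",n)[:2]: print(n,d["p"],d["centre"],back("wrist",d["centre"],z,w))
E
```

```text
[510.85983196 -61.97496185 219.02164906] [117.58122567  89.98592923 -63.57933565] 23.19729180301789 [ 0.91505044  0.04064777 -1.29831733]
slot 0.92 [237.8, 124.0] [563.8944166  -48.13002526  78.        ]
sanding_block 0.82 [252.1, 222.1] [513.8100033  -60.73840428 188.        ]
fitted_divider 0.79 [112.9, 122.5] [567.45694572  63.60551849  78.        ]
fitted_divider 0.69 [470.9, 178.7] [ 508.95090541 -266.5312963    78.        ]
```

View pics/w2.png

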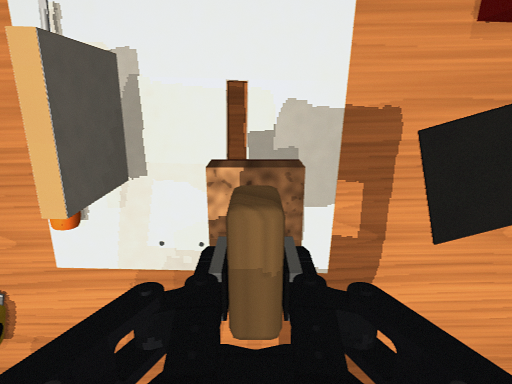

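```bash
python3 - <<'E'
from h import *
w=P("wrist"); im=cv2.imread("pics/w2.png").astype(int)
V=im.max(2); 
L=[];Rr=[]
for row in range(88,152,2):
    g=V[row,205:265]; d=np.diff(g); d2=np.where(g<150)[0]
    a=205+d2[0]; b=a
    while V[row,b]<150: b+=1
    L.append((a-.5,row)); Rr.append((b-.5,row))
def line(pts):
    W=np.array([back("wrist",u,78,w)[:2] for u in pts]); v=np.polyfit(W[:,0],W[:,1],1); return W,v,np.degrees(np.arctan(v[0]))
for n,p in(("L",L),("R",Rr)):
    W,v,a=line(p); print(n,a.round(2),np.polyval(v,565).round(1),p[0],p[-1])
print(V[70:95,236]); print(back("wrist",(236.5,80.5),78,w))
E=[]
for row in range(5,90,5):
    c=340+np.where(np.diff(im[row,340:365,0])<-40)[0]; 
    if len(c): E.append((c[0]+.5,row))
print(E[:3],line(E)[1:])
E
```

```text
L -2.56 -37.8 (np.float64(226.5), 88) (np.float64(226.5), 150)
R -1.81 -54.0 (np.float64(244.5), 88) (np.float64(245.5), 150)
[236 237 237 236 236 236 236 237 238 233 125  98 102 118 120 124 109 100
  98  98  92  94  88  89  90]
[600.46543949 -48.07049545  78.        ]
[(np.float64(354.5), 5), (np.float64(354.5), 10), (np.float64(353.5), 15)] (array([-4.52879635e-02, -1.15965531e+02]), np.float64(-2.5930373682472667))
```

```bash
python3 - <<'E'
from h import *
print(go((523.5,-44.6,112),-92.4)); print(tool()[0])
E
```

```text
(array([10.68, -1.74, -1.23]), array([ 0.022,  0.   , -0.   ]))
[510.84704101 -61.72822055 218.82729602]
```

>>> move_arm:
  moves: [3,-1.7,-1.2,0.02,0,0,1,6,-1.7,-1.2,0.02,0,0,1,9,-1.7,-1.2,0.02,0,0,1,10.7,-1.7,-1.2,0.02,0,0,1,10.7,-1.7,-1.2,0.02,0,0,1]

```text
time_s: 6.6
ee_pos: [522.9, -44.5, 111.3]
tcp_rot: [-3.0, 89.9, 174.8]
ft_force: [0.2, 0.3, -2.1]
opening: 23.4
```

>>> move_arm:
  moves: [0.1,0,0,0,0,0,1,0.2,0,0,0,0,0,1,0.3,0,0,0,0,0,1,0.4,0,0,0,0,0,1,0.4,0,0,0,0,0,1]

```text
time_s: 7.22
ee_pos: [523.4, -44.3, 109.0]
tcp_rot: [176.9, 90.0, -5.4]
ft_force: [-4.2, 1.1, 10.0]
opening: 23.2
```

>>> move_arm:
  moves: [0,0,-0.4,0,0,0,1,0,0,-1.2,0,0,0,1,0,0,-2,0,0,0,1,0,0,-2.8,0,0,0,1,0,0,-3.4,0,0,0,1]

```text
time_s: 7.85
ee_pos: [554.4, -45.4, 109.1]
tcp_rot: [-0.7, 89.7, 177.0]
ft_force: [-17.3, 0.3, 24.5]
opening: 23.1
```

>>> move_arm:
  moves: [-0.06,0,-0.6,0,0,0,1,-0.08,0,-1.4,0,0,0,1,-0.08,0,-2.2,0,0,0,1,-0.08,0,-3,0,0,0,1,-0.08,0,-3.8,0,0,0,1]

```text
time_s: 8.48
ee_pos: [594.8, -47.1, 109.0]
tcp_rot: [-1.5, 89.9, 176.3]
ft_force: [-7.1, 0.9, 9.2]
opening: 23.1
```

>>> move_arm:
  moves: [0.02,0,-0.3,0,0,0,1,0.02,0,-0.6,0,0,0,1,0.02,0,-0.8,0,0,0,1,0.02,0,-0.8,0,0,0,1,0.02,0,-0.8,0,0,0,1]

```text
time_s: 9.1
ee_pos: [602.7, -47.4, 109.0]
tcp_rot: [0.2, 89.9, 177.9]
ft_force: [-6.7, 0.7, 10.2]
opening: 23.4
```

```bash
python3 - <<'E'
from h import *
o=r.get_obs();w=P("wrist"); snap("wrist","w3"); p,R=tool();print(p,o["ft_force"],R.as_matrix().round(3)[:,0])
for d in r.tip_of("wrist","sanding_block")[:2]: print(d["p"],d["centre"],back("wrist",d["centre"],78,w))
# mat return: block home
print(go((p[0],p[1],200),-92)); print(go((495,-331,200),-87.2))
E
```

```text
[602.7063889  -47.34950045 108.99500154] [-6.69986404  0.72571902 10.17750944] [-0.002  0.    -1.   ]
0.96 [255.3, 224.4] [604.06387211 -48.06440267  78.        ]
(array([-9.1 , -0.  ,  0.01]), array([-0.004,  0.002,  0.   ]))
(array([-9.09, 28.76,  9.66]), array([-0.088,  0.002,  0.   ]))
```

>>> move_arm:
  moves: [-3,0,0,0,0,0,1,-6,3,1,0,0,0,1,-8,9,3,-0.03,0,0,1,-8,15,5,-0.06,0,0,1,-8,21,7,-0.09,0,0,1]

```text
time_s: 9.82
ee_pos: [526.7, -251.5, 188.9]
tcp_rot: [151.1, 89.9, -25.9]
ft_force: [0.6, -0.3, -1.6]
opening: 23.4
```

```bash
python3 - <<'E'
from h import *
print(tool()[0],go((492,-330,70),-87.2))
E
```

```text
[ 526.74733488 -251.53397587  188.88008148] (array([11.89,  7.65,  3.9 ]), array([ 0.004, -0.001, -0.001]))
```

>>> move_arm:
  moves: [1,5,2.5,0,0,0,1,4,7.6,3.9,0,0,0,1,9,7.6,3.9,0,0,0,1,11.9,7.6,3.9,0,0,0,1,11.9,7.6,3.9,0,0,0,1]

```text
time_s: 10.45
ee_pos: [490.4, -326.8, 67.1]
tcp_rot: [-36.9, 89.7, 146.0]
ft_force: [-1.0, 0.2, -1.4]
opening: 22.9
```

>>> move_arm:
  moves: [1,0,0,0,0,0,1,2,0,0,0,0,0,1,2.8,0,0,0,0,0,1,3.3,0,0,0,0,0,1,3.4,0,0,0,0,0,1]

```text
time_s: 11.08
ee_pos: [491.6, -327.5, 35.2]
tcp_rot: [-36.3, 90.0, 146.6]
ft_force: [0.0, -0.0, -1.6]
opening: 23.3
```

>>> move_arm:
  moves: [0.04,0,0,0,0,0,1,0.08,0,0,0,0,0,1,0.08,0,0,0,0,0,1,0.08,0,0,0,0,0,4.5,0.08,0,0,0,0,0,4.5]

```text
time_s: 11.7
ee_pos: [491.8, -327.7, 34.8]
tcp_rot: [145.3, 90.0, -31.8]
ft_force: [1.2, 0.2, 0.0]
opening: 45.2
```

>>> move_arm:
  moves: [0,0,0,0,0,0,5,0,0,0,0,0,0,5,-4,0,0,0,0,0,5,-10,0,0,0,0,0,5,-16,0,0,0,0,0,5]

```text
time_s: 12.32
ee_pos: [491.4, -327.4, 196.2]
tcp_rot: [-37.3, 90.0, 145.6]
ft_force: [0.3, -0.1, -0.0]
opening: 49.6
```

```bash
python3 - <<'E'
from h import *
o=r.get_obs();print(o["time_s"],tool()[0],o["ft_force"],o["opening"]);w=P("wrist"); snap("wrist","w4")
for d in r.tip_of("wrist","sanding_block")[:2]: print(d["p"],d["centre"],back("wrist",d["centre"],4,w))
print(rect("wrist","mat",4))
E
```

```text
12.325 [ 491.36640707 -327.38810448  196.16820562] [ 0.28692732 -0.05502752 -0.00678069] 49.62049463870214
0.96 [258.7, 169.9] [ 490.83038628 -331.78695198    4.        ]
(0.58, array([ 494., -330.]), array([152., 122.]), 15.2)
```

View pics/w4.png

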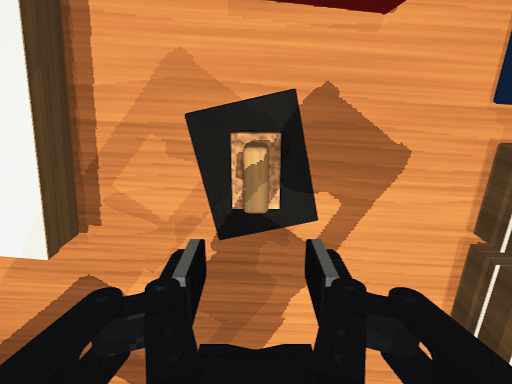

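>>> move_arm:
  moves: [-6,-2,0,0,0,0,5,-8,-8,-1,0,0,0,5,-8,-14,-1,-0.15,0,0,5,-8,-20,-2,-0.3,0,0,5,-8,-26,-2,-0.45,0,0,5]

```text
time_s: 13.1
ee_pos: [498.1, -65.0, 273.5]
tcp_rot: [-43.6, 89.9, 165.3]
ft_force: [1.0, -0.6, 0.4]
opening: 50.2
```

```bash
python3 - <<'E'
from h import *
print(tool()[0],go((540,345,270),0), r.get_obs()["joint_pos"])
E
```

```text
[498.06803437 -64.95986874 273.49540959] (array([  0.36, -33.84, -23.52]), array([-1.065e+00,  0.000e+00,  1.000e-03])) [-7.60782698e+00  6.84074720e+00  1.05481723e+02  9.40501612e-03
  6.77478646e+01  5.34275799e+01]
```

>>> move_arm:
  moves: [0,-5,-3.5,-0.18,0,0,5,0,-10,-7,-0.36,0,0,5,0,-15,-10.5,-0.54,0,0,5,0,-20,-14,-0.72,0,0,5,0.2,-25,-17.5,-0.9,0,0,5]

```text
time_s: 13.72
ee_pos: [531.4, 238.3, 271.3]
tcp_rot: [-51.3, 89.9, -150.7]
ft_force: [0.9, 0.5, -0.0]
opening: 49.8
```

```bash
python3 - <<'E'
from h import *
print(tool()[0],go((540,345,270),0), r.get_obs()["joint_pos"])
E
```

```text
[531.40380031 238.31173455 271.31443342] (array([  0.12,  -0.89, -10.67]), array([-0.164,  0.001,  0.001])) [ 2.40115897e+01  1.44328712e+01  9.63593757e+01 -9.04383296e-03
  6.92990659e+01  3.34033884e+01]
```

>>> move_arm:
  moves: [0,-0.4,-4,-0.08,0,0,5,0,-0.9,-8,-0.16,0,0,5,0,-0.9,-10.7,-0.16,0,0,5,0,-0.9,-10.7,-0.16,0,0,5,0,-0.9,-10.7,-0.16,0,0,5]

```text
time_s: 14.35
ee_pos: [540.6, 342.7, 271.4]
tcp_rot: [-49.9, 89.9, -140.4]
ft_force: [0.3, -0.6, 0.0]
opening: 50.0
```

```bash
python3 - <<'E'
from h import *
print(tool()[0],tool()[1].as_matrix().round(3)); w=P("wrist"); snap("wrist","w5")
for n,z in(("divider",42),("rack",0),("spare_a",12)):
  for d in r.tip_of("wrist",n)[:3]: print(n,d["p"],d["centre"],back("wrist",d["centre"],z,w))
print(rect("wrist","rack",36))
E
```

```text
[540.63993566 342.66762784 271.42767175] [[-0.002  1.    -0.01 ]
 [-0.001 -0.01  -1.   ]
 [-1.    -0.002  0.001]]
divider 0.8 [355.7, 13.7] [647.91656982 503.18831934  42.        ]
divider 0.67 [264.8, 144.7] [550.97172974 364.88027941  42.        ]
divider 0.58 [361.2, 229.1] [676.59476865 253.96650483  42.        ]
rack 0.91 [217.2, 146.9] [488.49409742 356.62162959   0.        ]
spare_a 0.76 [170.2, 147.9] [428.79471706 357.6682046   12.        ]
spare_a 0.7 [214.6, 144.4] [486.77444194 361.65239985  12.        ]
(0.69, array([494., 365.]), array([180., 122.]), 0.6)
```

View pics/w5.png

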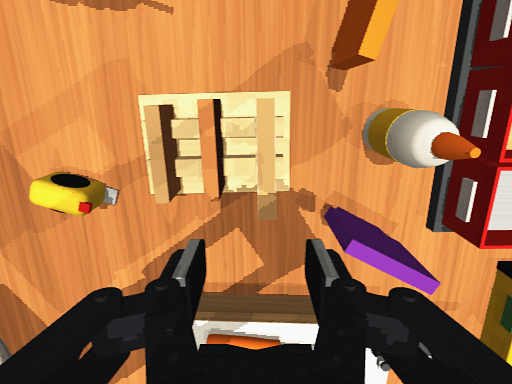

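```bash
python3 - <<'E'
from h import *
w=P("wrist"); im=cv2.imread("pics/w5.png").astype(int)
for row in(105,112,160,180,205,214): print(row,im[row,250:284,0].tolist())
for col in(266,):
  print(im[90:106,col,0].tolist(),im[205:230,col,0].tolist())
for u in((257,98),(274,98),(258,219),(276.5,219)): print(back("wrist",u,142,w).round(1))
E
```

```text
105 [189, 188, 188, 189, 188, 200, 172, 111, 116, 116, 118, 115, 117, 117, 117, 117, 119, 117, 117, 119, 117, 116, 115, 115, 147, 179, 177, 177, 177, 177, 175, 177, 178, 177]
112 [191, 192, 192, 190, 191, 188, 152, 113, 115, 116, 116, 119, 117, 116, 118, 118, 118, 118, 114, 117, 118, 118, 116, 113, 148, 180, 182, 180, 181, 180, 181, 182, 183, 182]
160 [162, 159, 162, 159, 162, 142, 119, 121, 103, 101, 102, 103, 100, 108, 115, 114, 113, 113, 112, 115, 114, 114, 115, 111, 135, 155, 152, 153, 149, 149, 151, 151, 152, 156]
180 [150, 149, 150, 152, 150, 149, 164, 161, 122, 100, 102, 101, 105, 114, 112, 112, 111, 113, 112, 114, 113, 113, 111, 110, 134, 143, 116, 118, 120, 117, 120, 120, 116, 157]
205 [43, 45, 43, 47, 53, 50, 51, 79, 93, 80, 85, 84, 83, 82, 82, 84, 84, 76, 65, 64, 67, 66, 67, 67, 67, 69, 62, 42, 47, 47, 49, 49, 55, 51]
214 [45, 43, 45, 49, 55, 51, 51, 83, 92, 64, 68, 65, 68, 65, 65, 66, 66, 65, 67, 65, 64, 64, 65, 66, 64, 70, 63, 45, 48, 48, 49, 47, 47, 50]
[62, 86, 166, 170, 169, 170, 171, 174, 129, 115, 116, 115, 116, 119, 116, 119] [84, 64, 65, 65, 65, 66, 65, 66, 66, 66, 67, 66, 67, 66, 69, 52, 51, 52, 51, 52, 52, 55, 51, 52, 51]
[542.5 418.3 142. ]
[556.8 418.2 142. ]
[542.5 308.8 142. ]
[560.  308.6 142. ]
```

```bash
python3 - <<'E'
from h import *
print(go((550.3,363.5,92),0.7))
E
```

```text
(array([18.08,  0.88, -2.1 ]), array([-0.023,  0.   , -0.   ]))
```

>>> move_arm:
  moves: [2,0.9,-2.1,-0.02,0,0,5,7,0.9,-2.1,-0.02,0,0,5,12,0.9,-2.1,-0.02,0,0,5,16,0.9,-2.1,-0.02,0,0,5,18,0.9,-2.1,-0.02,0,0,5]
  newtons: 80

```text
time_s: 15.22
ee_pos: [549.5, 363.3, 90.6]
tcp_rot: [-56.7, 89.8, -146.2]
ft_force: [0.1, 0.4, 0.2]
opening: 50.0
```

>>> move_arm:
  moves: [0,0,0,0,0,0,4,0,0,0,0,0,0,1,0,0,0,0,0,0,1,0,0,0,0,0,0,1,0,0,0,0,0,0,1]

```text
time_s: 15.85
ee_pos: [551.4, 365.1, 94.8]
tcp_rot: [124.7, 89.8, 35.3]
ft_force: [-1.3, -0.1, 5.8]
opening: 14.9
```

>>> move_arm:
  moves: [-0.5,0,0,0,0,0,1,-2,0,0,0,0,0,1,-4,0,0,0,0,0,1,-6,0,0,0,0,0,1,-6,0,0,0,0,0,1]

```text
time_s: 16.48
ee_pos: [551.7, 365.2, 155.5]
tcp_rot: [123.1, 89.7, 33.7]
ft_force: [0.5, 0.0, -1.3]
opening: 15.0
```

```bash
python3 - <<'E'
from h import *
o=r.get_obs();print(tool()[0],o["ft_force"],o["opening"],tool()[1].as_matrix().round(3)); w=P("wrist"); snap("wrist","w6")
for d in r.trace("wrist","divider")[:2]:
  m=d["pixels"]; ys,xs=np.where(m); print(d["p"],xs.min(),xs.max(),ys.min(),ys.max(),m.sum())
E
```

```text
[551.70589716 365.1987197  155.52203629] [ 0.45772242  0.01141814 -1.25483817] 14.990660031558221 [[ 0.004  1.     0.01 ]
 [ 0.002  0.01  -1.   ]
 [-1.     0.004 -0.002]]
0.78 230 281 136 349 9837
0.78 335 448 266 350 1575
```

View pics/w6.png

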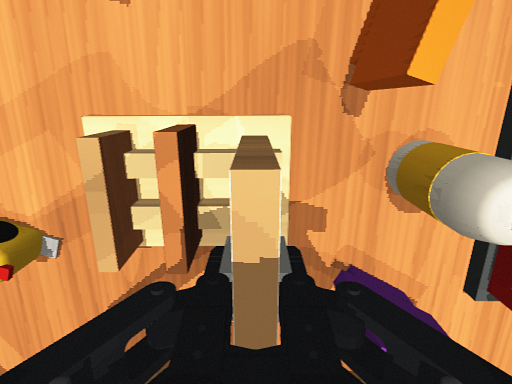

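```bash
python3 - <<'E'
from h import *
w=P("wrist"); p,R=tool()
im=cv2.imread("pics/w6.png").astype(int)
print(im[160:180,255].tolist(),im[335:355,255].tolist())
for row in (175,220,320): print(row,im[row,226:236,2].tolist(),im[row,274:286,2].tolist())
for u in((231,169),(279.5,169),(233,347),(279,347)):
    X=back("wrist",u,p[2]+47.2,w); print(X.round(1),R.inv().apply(X-p).round(1))
# front face lower edge: rows 136 shoulder ?
for u in((241,136),(269,136)):
  for z in (p[2]-52.8,p[2]-82.8): X=back("wrist",u,z,w); print(z,R.inv().apply(X-p).round(1))
print(go((564.5,330,260),0.6)); print(r.get_obs()["joint_pos"])
E
```

```text
[[48, 82, 111], [44, 78, 106], [50, 82, 110], [46, 80, 109], [48, 82, 115], [46, 82, 112], [50, 82, 114], [48, 81, 114], [50, 83, 113], [68, 115, 160], [124, 204, 248], [120, 196, 241], [121, 197, 240], [121, 197, 240], [120, 197, 239], [121, 197, 240], [121, 196, 239], [120, 195, 239], [119, 195, 239], [121, 198, 240]] [[56, 96, 131], [59, 97, 132], [57, 96, 130], [59, 98, 133], [56, 96, 130], [57, 96, 131], [58, 96, 131], [58, 98, 133], [59, 98, 133], [57, 97, 132], [57, 95, 131], [60, 99, 134], [57, 99, 134], [59, 99, 135], [36, 50, 64], [18, 11, 10], [19, 17, 17], [20, 20, 20], [19, 18, 17], [15, 15, 14]]
175 [238, 237, 239, 246, 246, 239, 239, 239, 239, 239] [240, 239, 238, 239, 239, 239, 246, 251, 250, 250, 250, 251]
220 [182, 185, 182, 178, 230, 242, 228, 228, 229, 229] [237, 238, 238, 237, 237, 246, 243, 224, 233, 233, 232, 233]
320 [16, 17, 22, 20, 12, 67, 129, 151, 142, 133] [132, 133, 137, 152, 129, 50, 12, 11, 17, 19, 12, 17]
[541.  417.9 200.2] [-47.2  -8.9 -53.6]
[556.2 418.  200.2] [-47.2   6.4 -53.6]
[540.8 348.9 200.2] [-47.2  -9.7  15.3]
[558.3 349.1 200.2] [-47.2   7.8  15.4]
100.19203065502118 [ 52.8 -10.1 -52.7]
70.19203065502118 [ 82.8 -11.4 -49.4]
100.19203065502118 [ 52.8   7.4 -52.7]
70.19203065502118 [ 82.8   8.8 -49.4]
(array([-10.7 ,   1.38,   3.44]), array([-0., -0., -0.]))
[3.33725740e+01 2.76678949e+01 9.28561881e+01 1.40762348e-04
 5.94453975e+01 3.28001162e+01]
```

>>> move_arm:
  moves: [-6,0,0,0,0,0,1,-12,0,1,0,0,0,1,-13.5,0,6,0.18,0,0,1,-13.5,0.3,11,0.36,0,0,1,-13.5,0.6,16,0.54,0,0,1]

```text
time_s: 17.2
ee_pos: [557.5, 202.9, 287.0]
tcp_rot: [-33.9, 89.9, -154.6]
ft_force: [0.0, 0.1, -1.2]
opening: 15.2
```

```bash
python3 - <<'E'
from h import *
print(tool()[0],go((520,-46.4,290),-92.4))
E
```

```text
[557.49874228 202.90220751 287.03546328] (array([-0.28,  9.49, 23.36]), array([1.077e+00, 1.000e-03, 0.000e+00]))
```

>>> move_arm:
  moves: [0,2.4,5,0.18,0,0,1,0,4.8,10,0.36,0,0,1,0,7.2,15,0.54,0,0,1,0,10,19,0.72,0,0,1,0,12,22,0.9,0,0,1]

```text
time_s: 17.82
ee_pos: [549.7, -48.1, 286.9]
tcp_rot: [-4.9, 89.9, -177.2]
ft_force: [0.3, -0.8, -1.9]
opening: 15.1
```

```bash
python3 - <<'E'
from h import *
print(tool()[0],go((490,-46.4,270),-92.4))
E
```

```text
[549.72668244 -48.11060056 286.85930447] (array([ 1.69, -0.97,  5.89]), array([ 0.176,  0.001, -0.   ]))
```

>>> move_arm:
  moves: [0.8,-0.5,3,0.09,0,0,1,1.7,-1,5.9,0.18,0,0,1,1.7,-1,5.9,0.18,0,0,1,1.7,-1,5.9,0.18,0,0,1,1.7,-1,5.9,0.18,0,0,1]

```text
time_s: 18.45
ee_pos: [491.4, -44.4, 270.8]
tcp_rot: [174.4, 90.0, -7.8]
ft_force: [-0.7, 1.1, -1.8]
opening: 15.1
```

```bash
python3 - <<'E'
from h import *
p,R=tool();print(p,R.as_matrix().round(3)); w=P("wrist"); snap("wrist","w7")
for d in r.tip_of("wrist","slot")[:2]: print(d["p"],d["centre"],back("wrist",d["centre"],78,w))
E
```

```text
[491.37818594 -44.42841829 270.80310751] [[ 0.001 -0.038 -0.999]
 [-0.    -0.999  0.038]
 [-1.     0.    -0.001]]
0.57 [254.4, 97.8] [566.89267224 -47.18055167  78.        ]
```

View pics/w7.png

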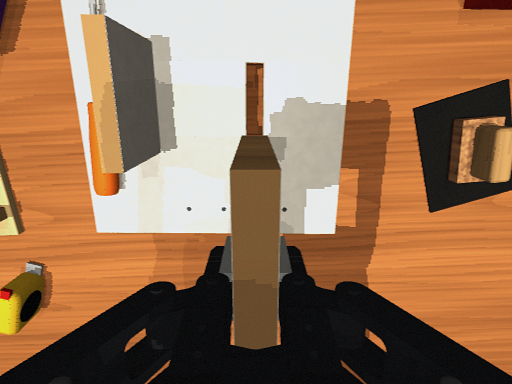

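```bash
python3 - <<'E'
from h import *
w=P("wrist"); im=cv2.imread("pics/w7.png").astype(int); V=im.max(2)
C=[]
for row in range(70,132,3):
    c=[246+0]; g=V[row,235:275]; k=np.where(g<175)[0]; a=235+k[0]
    b=a
    while V[row,b]<175: b+=1
    C.append((back("wrist",(a-.5,row),78,w)[:2],back("wrist",(b-.5,row),78,w)[:2]))
C=np.array(C)
for i in(0,1):
    v=np.polyfit(C[:,i,0],C[:,i,1],1); print(np.degrees(v[0]).round(2),np.polyval(v,565).round(1))
print(V[58:68,255].tolist(), back("wrist",(255,62),78,w)); print(V[128:140,255].tolist(),back("wrist",(254.5,135),78,w))
print(go((566.3,-46.4,175),-92.4))
E
```

```text
-2.72 -37.9
-0.18 -54.6
[234, 234, 236, 244, 186, 142, 50, 85, 106, 105] [600.80260553 -49.11758336  78.        ]
[110, 111, 110, 109, 109, 102, 69, 109, 79, 75, 71, 81] [528.58133447 -45.8040102   78.        ]
(array([ 9.58, -0.09, -7.52]), array([ 0.003, -0.   , -0.   ]))
```

>>> move_arm:
  moves: [1,0,-5,0,0,0,1,3,0,-7.5,0,0,0,1,6,0,-7.5,0,0,0,1,9,0,-7.5,0,0,0,1,9.6,0,-7.5,0,0,0,1]

```text
time_s: 19.18
ee_pos: [564.4, -47.2, 172.7]
tcp_rot: [-2.6, 89.8, 175.1]
ft_force: [-0.6, 0.4, -1.2]
opening: 15.0
```

```bash
python3 - <<'E'
from h import *
r.camera("wrist"); r.camera("wrist"); print(tool()[0],go((566.5,-47.2,150),-92.4),r.get_obs()["ft_force"])
snap("top","t8"); snap("scene","s8")
for c in("top","scene"):
  for d in r.tip_of(c,"divider")[:4]: print(c,d["p"],d["centre"],back(c,d["centre"],122))
  for d in r.tip_of(c,"slot")[:2]: print("slot",c,d["p"],d["centre"],back(c,d["centre"],78))
E
```

```text
[565.49039496 -47.32494424 174.48073133] (array([ 2.45, -0.02, -0.1 ]), array([0.003, 0.001, 0.   ])) [ 0.71933133  0.17720738 -1.24494859]
top 0.84 [182.8, 140.3] [659.60796122 238.13883375 122.        ]
top 0.73 [101.7, 153.4] [624.51681744 477.55278092 122.        ]
top 0.51 [279.2, 169.3] [566.23373068 -46.26082064 122.        ]
top 0.16 [241.5, 169.9] [566.67359064  65.11894655 122.        ]
slot top 0.66 [276.9, 175.2] [556.04460326 -42.39349     78.        ]
scene 0.75 [223.2, 183.3] [556.10233732 -45.59242371 122.        ]
scene 0.61 [385.4, 194.1] [766.37767581 415.3221842  122.        ]
scene 0.56 [321.9, 207.2] [770.63576356 198.03654913 122.        ]
slot scene 0.66 [221.8, 198.2] [573.90182085 -56.32246752  78.        ]
```

Aligned; lower the tongue into the slot slowly.

>>> move_arm:
  moves: [0.6,0,-0.1,0,0,0,1,1.2,0,-0.1,0,0,0,1,1.7,0,-0.1,0,0,0,1,2,0,-0.1,0,0,0,1,2.2,0,-0.1,0,0,0,1]

```text
time_s: 20.2
ee_pos: [566.4, -47.4, 152.4]
tcp_rot: [-7.1, 90.0, 170.6]
ft_force: [0.3, -0.4, -2.3]
opening: 15.7
```

>>> move_arm:
  moves: [0.4,0,0,0,0,0,1,0.8,0,0,0,0,0,1,1.2,0,0,0,0,0,1,1.6,0,0,0,0,0,1,1.7,0,0,0,0,0,1]

```text
time_s: 20.82
ee_pos: [566.4, -47.4, 135.4]
tcp_rot: [1.0, 90.0, 178.8]
ft_force: [-0.5, 0.3, -1.7]
opening: 15.2
```

>>> move_arm:
  moves: [0.1,0,0,0,0,0,1,0.2,0,0,0,0,0,1,0.3,0,0,0,0,0,1,0.4,0,0,0,0,0,1,0.5,0,0,0,0,0,1]

```text
time_s: 21.45
ee_pos: [566.3, -47.4, 130.7]
tcp_rot: [-7.8, 90.0, 170.0]
ft_force: [-4.7, 0.6, 11.6]
opening: 15.1
```

>>> move_arm:
  moves: [0.05,0,0,0,0,0,1,0.05,0,0,0,0,0,1,0.05,0,0,0,0,0,1,0.05,0,0,0,0,0,1,0.05,0,0,0,0,0,1]

```text
time_s: 22.08
ee_pos: [566.4, -47.4, 130.8]
tcp_rot: [173.6, 90.0, -8.6]
ft_force: [-2.8, 0.5, 5.4]
opening: 14.9
```

```bash
python3 - <<'E'
from h import *
o=r.get_obs();print(o["time_s"],tool()[0],o["ft_force"],o["wrist_torque"],tool()[1].as_matrix().round(4)); snap("scene","s9"); snap("wrist","w9"); snap("top","t9")
im=cv2.imread("pics/s9.png"); a=cv2.resize(im[110:260,90:340],None,fx=3.2,fy=3.2,interpolation=2); cv2.imwrite("pics/c9.png",a); print(a.shape, r.get_obs()["ft_force"])
E
```

```text
22.075 [566.39628704 -47.4363237  130.81167522] [-2.77093941  0.54786902  5.37856645] [-0.01068331  0.42607825 -0.00191351] [[ 1.000e-04 -3.920e-02 -9.992e-01]
 [-0.000e+00 -9.992e-01  3.920e-02]
 [-1.000e+00  0.000e+00 -1.000e-04]]
(480, 800, 3) [-3.31356772  0.3928645   5.8173192 ]
```

View pics/c9.png

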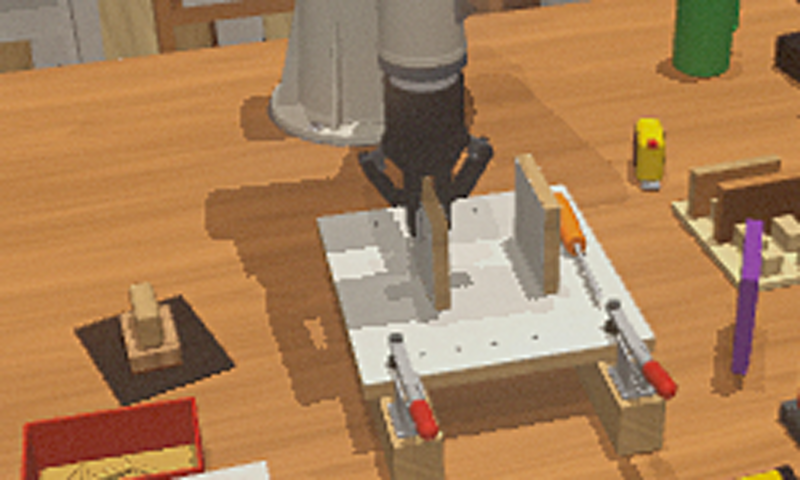

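>>> move_arm:
  moves: [0.05,0,0,0,0,0,1,0.1,0,0,0,0,0,1,0.1,0,0,0,0,0,1,0.1,0,0,0,0,0,1,0.1,0,0,0,0,0,1]

```text
time_s: 22.85
ee_pos: [566.4, -47.4, 130.7]
tcp_rot: [-176.3, 90.0, 1.4]
ft_force: [-8.0, 0.7, 15.5]
opening: 15.0
```

>>> move_arm:
  moves: [0,0,0,0,0,0,1,0,0,0,0,0,0,1,0,0,0,0,0,0,1,0,0,0,0,0,0,1,0,0,0,0,0,0,1]

```text
time_s: 23.48
ee_pos: [566.4, -47.4, 130.8]
tcp_rot: [-177.6, 90.0, 0.1]
ft_force: [-6.2, 1.1, 15.7]
opening: 15.4
```

>>> move_arm:
  moves: [0,0,0,0,0,0,1,0,0,0,0,0,0,1,0,0,0,0,0,0,1,0,0,0,0,0,0,1,0,0,0,0,0,0,1]

```text
time_s: 24.1
ee_pos: [566.4, -47.4, 130.8]
tcp_rot: [-180.0, 90.0, -2.2]
ft_force: [-7.2, 1.1, 15.7]
opening: 15.1
```

```bash
python3 - <<'E'
from h import *
print(r.hand_in()); o=r.get_obs(); print(o["time_s"],o["ee_pos"],o["ft_force"],o["opening"])
E
```

```text
the job is handed in; nothing more can be done
None
the job is handed in; nothing more can be done
```

I carried out the whole task and handed it in at about 24 s of robot time. The system gave no verdict, so the points below are my own measurements.

- **Rubbing stroke:** I gripped the block by its wooden grip and pushed it in one stroke along the slot, its middle travelling from about -40 mm to +39 mm without lifting. Pressing force was roughly 10–26 N, higher than the suggested 8 N but inside the 3–40 N limits. It peaked at mid-stroke, so I eased off there.
- **Block put back:** I set the block down and released it within a few mm of the mat's centre. A later picture shows it still lying flat there.
- **Divider fitted:** I drew the white divider from the far groove of the rack and lowered its tongue into the slot with no sign of resistance. It stopped at the tool height I expected for the shoulders on the panel (130.8 mm). It is upright and in line with the slot.
- **Still held:** The gripper is closed on the divider with 80 N and pushes it down with a steady 16 N or so.
- **Other things on the bench:** I saw nothing moved in the last picture, where the rack shows only in part and the glue bottle is out of frame; I did not measure their positions.

**Disagreements in the checks:**
- The networks' slot positions differed by up to 14 mm between cameras, so I used the slot edges measured in the wrist pictures.
- The tool height rose about 4 mm as the fingers closed on the divider. I took the grip offset from the height after closing, and the seating height agreed with it.

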